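Load a sample tube into the tube labeller with its drop guard hung up

ROBOT

A 6-joint arm with a two-finger parallel gripper is mounted at the origin on the work surface. World frame = base frame: x ahead of the robot, y to its left, z up, the work surface at z = 0. Lengths are in m, angles in rad, forces in N, time in s.
With the tool pointing down it reaches from about 0.35 to 0.775 m from the base axis. Payload 5.5 kg.
Tool frame: the origin (TCP) lies at the very end of the fingers, on their centre line; the grasp point (between the pads) lies behind it (env.hold_point_z is the z of the grasp point in the tool frame, in m); z points along the fingers, y is the line along which they close (so a half turn about z gives the same grasp; the last joint's range is limited). The gripper opens to 85 mm and grips with 20 to 120 N. Pads are 22 mm wide; open, the fingers measure 114 mm over their backs; the gripper's body (76 mm by 85 mm) begins 54 mm behind the grasp point. The pads swing forward as they close: fully open they stand 13 mm farther back than shut.
Start: joints at [-1.403, 0.313, 0.046, 1.304, 0, 1.431], TCP at [0.174, -0.548, 0.231] pointing down, gripper open.
Joint ranges: [-2.76, 2.76], [-0.86, 1.69], [-1.03, 1.26], [-2.2, 2.34], [-1.47, 1.5], [-3.14, 3.14]. Speed limits (rad/s): [2.57, 2.57, 3.14, 3.14, 3.14, 3.14].

INTERFACE

Orientations are given as a unit quaternion [w, x, y, z].
In Python, from workcell import env gives the robot as it stands.
- The arm moves only by the tool arm_command, never from a script. Its argument "rows" is a list of rows, each an object with "delta_pos": the shift along the tool's x, y, z scaled (see below), a list of three; "rot": the turn, a rotation vector about the tool's x, y, z scaled (see below), a list of three; "fingers": the closure, from 0 (fully open) to 1 (shut). A call has 1 to 20 rows; each row shifts and turns the commanded pose from where the row before left it, along the tool's axes as they then stand; what a row does not reach is not made up. The controller multiplies each number of a shift by 0.02 m and each number of a turn by 360 degrees. A row lasts 1/10 s, in which the tool goes at most 50 mm and 8.59 degrees, less where a joint would pass 70% of its speed; a pose out of reach is approached as far as the arm can. A call with a number of a shift or a turn outside -1 to 1 is refused whole. A call with a gripper value outside its range is refused whole. The fingers move at their own pace and stop on an object; "squeeze" is the grip in N (left out, the last holds). Time passes only in rows, so rows that do not move let the fingers close. It gives the time, the measured TCP pose, the force and the opening at its end, in the units of the state.
- env.get_state(): the state, without advancing time (a new reading comes with each control period).
- env.read_camera(name): name is "scene" or "side" or "wrist"; returns (picture, depth): 420x560x3 uint8, blue, green, red; 420x560 float32, m along the optical axis (not along the pixel's ray), 0 where there is no reading.
- env.get_calibration(name): a dict with "mtx" (3x3 intrinsics, pixels), "distortion" ([k1, k2, p1, p2, k3] as OpenCV has them; the pictures are not rectified), "R" (3x3) and "t" (3): a world point X has camera coordinates R X + t. Camera axes: x right, y down, z forward; pixel columns grow to the right and rows downward; lengths in m; the calibration is good to about 2 mm. A picture is of the moment at which its call begins: read the wrist's pose just before it. get_calibration takes no time and is no camera call; for the wrist camera it gives the pose at the moment of the call.
- env.hand_in(): hands the job in, once; it reports no verdict.
The state is a dict: "clock": time; "joint_pos": joint angles; "qvel": joint speeds; "tau": joint torques, N m; "tcp_pos": TCP position; "orientation": TCP orientation; "wrist_force": force on the tool from outside, world axes, zero at the start; "ft_torque": the same for the moment, N m; "finger_gap": finger opening in m.
Only numpy, scipy, OpenCV 4.12 (cv2) and the standard library are available. Lean on these libraries where they do the work, as an engineer would, in place of code of your own. Each camera call takes 0.05 s, during which the arm holds its last target. There are 200 camera calls.

TASK

Load the tall sample tube into the labeller. First raise the labeller's drop guard by the black peg on its slotted stay bar and hang the bar's side notch on the stud, so that the guard stays up by itself; do not let the guard drop. Then take the tall tube from the rack, lay it bottom first into the sloping chute under the raised guard, let it go so that it slides down onto the stop, and leave the guard hung up and the other things where they are.

Things in the scene. Friction and masses are not known exactly. Their poses are not given: they have to be found in the camera images.
- labeller: Tube labeller, fixed: white base 225 x 270 x 14 mm, aluminium frame of two 18 mm posts (254 mm over all) and a 34 mm high crosshead, middle 320 mm up. Origin: on the bench midway between the posts. x points away from the operator, y left, z up. In mm: posts and crosshead at x -9 to 9; chute centre at y -45; stay bar and stud at y 55; label head with paper roll at x 55 to 155, y 13 to 118, 164 high.
- chute: Fixed open steel trough that slopes down at 45 degrees away from the operator. Origin: middle of its floor below the crosshead, 115 mm above the bench. x: down the slope; y: left; z: square to the floor. Floor from x -40 mm to the stop at 123; above it a 10 mm flared lip, then free space. Inside width 42, walls 15 mm high. A tube lying in it has its axis 15 mm over the floor and slides down when let go.
- chute_stop (a point): Point on the face of the chute's rubber-faced stop, 15 mm over the floor, on the centre line: where the middle of the tube's underside comes when it lies fully home.
- guard (a joint): Height of the drop guard in m: a clear panel 212 x 125 mm in an aluminium frame that slides straight up behind the crosshead. 0 = down, its lower edge 127 mm above the bench, barring the chute. With the bar it weighs about 0.6 kg and falls when let go. 0.075 = hung on the stud by the notch; 0.097 = the highest the bar's slot lets it go.
- stay (a joint): Angle of the slotted stay bar about its pivot on the guard, rad. 0 = upright, as at the start with the stud in the long slot; positive = its top leans left (+y of the labeller). It swings freely as far as the stud lets it. About 0.215 = the stud is under the notch with the bar raised; 0.18 = hung by the notch; limit 0.3.
- stay_pivot (a point): Pivot of the stay bar (5 mm steel plate) on the guard's bottom rail, 139 mm above the bench with the guard down, straight below the stud. Axes of the bar: z up along it, y left, x into the machine. In these axes, mm from the pivot: the long upright slot is 13 wide, y -6.5 to 6.5, z 80 to 188. With the guard down the stud is in it at z 181.
- notch (a point): Middle of the bar's side notch, where the stud's axis lies when the guard hangs: 19 mm right of the bar's middle line (y -19), 104 mm above the pivot. The notch is 13 mm wide, its roof at z 108 from the pivot. A 6 mm wide tongue ending at z 94 parts it from the long slot; it opens into the slot below the tongue, z 80 to 94: raise until the stud is at z 87, lean the bar left, lower.
- peg (a point): Middle of the grip of the black peg handle that sticks out level from the stay bar to the operator, 60 mm above the pivot: round, 14 mm thick, grip 72 mm long, with a 22 mm end disc. The point is 46 mm in front of the bar and 26 mm behind the disc. Guard down, it is 199 mm above the bench. Bar, stud and crosshead rise above it, so take it with the tool leaning, fingers pointing forwards and down.
- stud (a point): Fixed level steel stud, 8 mm in diameter, on the front of the crosshead, with a 16 mm head; the point is on its axis inside the bar's slot, 320 mm above the bench.
- tube: The tall sample tube, loose, about 80 g: amber body 31 mm in diameter with white label, blue cap 34 mm in diameter and 20 mm high, 105 mm over all. Origin: middle of its underside; z: along the tube to the cap. It stands in one of the rack's three wells; cap top 110 mm above the bench, the highest there.
- jar_a: A short sample jar in another well: like the tube but only 75 mm high over all. Origin: middle of its underside.
- jar_b: The second short sample jar, like the first. Origin: middle of its underside.
- rack: Yellow rack, loose, 190 x 56 mm, 50 mm high, with three square wells 34 mm wide in a row along its x axis at x -60, 0 and 60 mm; the tubes stand on its floor, 5 mm above the bench. Origin: middle of its underside.
- tip_box: Pipette tip box, 122 x 86 x 78 mm, loose. Origin: middle of its underside.
- pipette: Pipette lying on the bench, about 270 mm long along its x axis, 24 mm high, loose. Origin: on the bench under the middle of its black grip.

How it is judged:
On the way, in this order (a step that is already met when the one before it is completed fails the run):
1. the guard hangs on the stud by the stay bar's notch, with the gripper off the bar (value of joint guard between 0.069 and 0.081 m and value of joint stay above 0.12 rad and contact force between the fingers and stay below 0.1 N), for 0.2 s.
2. the tube lies in the chute, bottom first and lined up with it, still in the fingers (x of tube in the frame of chute between -0.035 and 0.13 m and y of tube in the frame of chute between -0.01 and 0.01 m and z of tube in the frame of chute below 0.024 m and angle between the z axis of tube and the x axis of chute, either way round below 0.2 rad and contact force between the fingers and tube above 0.3 N), for 0.1 s.
At the end, for the whole second after the job is handed in: The tall tube lies at rest in the chute, cap uphill, its underside on the stop (its middle within 8 mm of the stop point, its axis within 0.12 rad of the chute's), and the guard hangs on the stud by the bar's notch (guard joint 0.069 to 0.081 m, stay joint over 0.12 rad), both let go (distance between tube and chute_stop below 0.008 m and angle between the z axis of tube and the x axis of chute, either way round below 0.12 rad and linear speed of tube below 0.02 m/s and value of joint guard between 0.069 and 0.081 m and value of joint stay above 0.12 rad); the robot touches nothing.
It fails at once if the guard drops (falls faster than 0.8 m/s) (velocity of joint guard below -0.8 m/s).
It fails at once if a short jar is tipped, taken out or pushed away (more than 30 mm or 0.5 rad) (distance of any of jar_a, jar_b from where it was at the start of the episode above 0.03 m or angle between any of jar_a, jar_b's own z axis and vertical above 0.5 rad).
It fails at once if the rack, the tip box or the pipette is pushed more than 30 mm (distance of any of rack, tip_box, pipette from where it was at the start of the episode above 0.03 m).
It also fails if it takes over 56 s, if anything falls off the work surface, if the arm or the gripper's body presses on something with over 40 N, if the wrist force passes 120 N, or if a joint passes its speed limit or range.

## Working session

There is one attempt and no reset: what is moved stays moved. The work goes in short steps, Python scripts to look and compute and a tool call to move; the robot and the scene stay as the last step left them, time stands still between calls to the robot, and variables do not carry over. Pictures are saved under pics/ and viewed, on a budget of 10 in all, crops included, one or two more only if the job needs it, and the job is handed in when it is done.

Besides the shell and the picture viewer there is one more tool, called after ">>>" as name([rows], argument=value, ...), one row to a line, values as JSON. arm_command: Moves the arm, as the interface text tells. Shifts and turns lie within -1 to 1; 1 stands for 0.02 m of shift or 360 degrees of turn. Its arguments: {"type":"object","properties":{"rows":{"type":"array","items":{"type":"object","properties":{"delta_pos":{"type":"array","items":{"type":"number","minimum":-1,"maximum":1}},"rot":{"type":"array","items":{"type":"number","minimum":-1,"maximum":1}},"fingers":{"type":"number"}}}},"squeeze":{"type":"number"}},"required":["rows"]}

```bash
mkdir -p pics; ls
python3 - <<'E'
from workcell import env
import cv2,numpy as np
s=env.get_state();print({k:np.round(v,3).tolist() if not isinstance(v,float) else v for k,v in s.items()});print(env.hold_point_z)
for n in("scene","side"):
    im,d=env.read_camera(n);cv2.imwrite(f"pics/{n}0.png",im);np.savez(f"pics/{n}0.npz",im=im,d=d)
    c=env.get_calibration(n);print(n,np.round(c["mtx"],1).tolist(),c["distortion"],np.round(c["R"],4).tolist(),np.round(c["t"],4),"pos",-np.array(c["R"]).T@c["t"])
E
```

```text
pics
{'clock': 0.0, 'joint_pos': [-1.403, 0.314, 0.045, 1.304, 0.0, 1.431], 'qvel': [0.0, 0.0, 0.003, -0.002, 0.002, -0.0], 'tau': [0.001, -48.063, 29.853, 0.02, -0.0, -0.0], 'tcp_pos': [0.174, -0.547, 0.23], 'orientation': [-0.001, 0.988, 0.153, -0.0], 'wrist_force': [-0.336, -0.27, 0.608], 'ft_torque': [0.047, 0.037, 0.002], 'finger_gap': 0.08521290406915036}
-0.0187
scene [[385.8, 0.0, 282.3], [0.0, 385.8, 212.8], [0.0, 0.0, 1.0]] [-0.06567145  0.          0.          0.          0.        ] [[0.7049, 0.7093, 0.0064], [0.5466, -0.5375, -0.6421], [-0.452, 0.4562, -0.7666]] [-0.4163 -0.1765  1.2537] pos [ 0.9566258  -0.37147824  0.85032432]
side [[398.9, 0.0, 273.2], [0.0, 398.9, 211.1], [0.0, 0.0, 1.0]] [-0.08025425  0.          0.          0.          0.        ] [[-0.6879, -0.7256, 0.0134], [-0.5137, 0.4738, -0.7153], [0.5127, -0.499, -0.6987]] [0.3878 0.4242 0.8448] pos [0.05151494 0.50198373 0.88844016]
```

View pics/scene0.png

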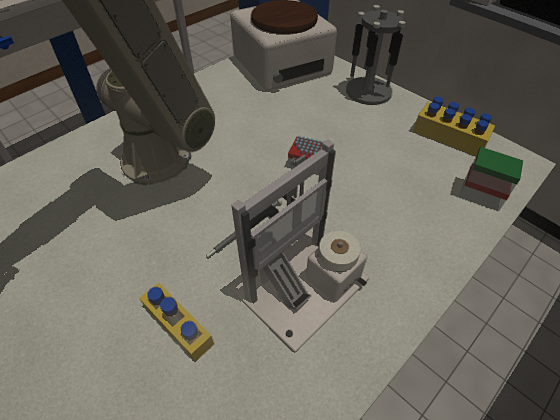

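View pics/side0.png

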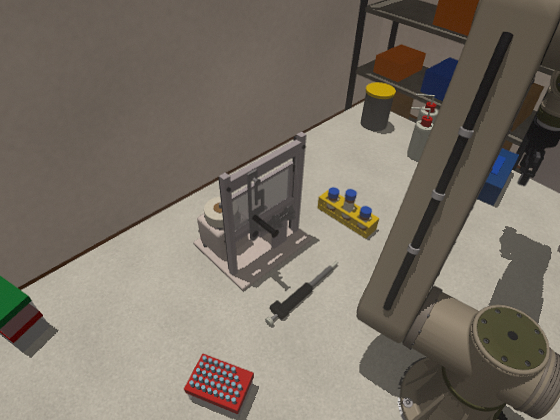

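The scene view shows the labeller around (290,250), with the rack at (175,320). The side view shows the labeller's front, with the peg at about (265,225) and the rack at (348,210). Next I'll measure with depth.

```bash
cat > h.py <<'E'
import numpy as np,cv2
from workcell import env
from scipy.spatial.transform import Rotation as R
def cloud(d,c):
    h,w=d.shape;uv=np.stack(np.meshgrid(np.arange(w),np.arange(h)),-1).reshape(-1,1,2).astype(float)
    n=cv2.undistortPoints(uv,np.array(c["mtx"]),np.array(c["distortion"])).reshape(h,w,2)
    P=np.dstack([n*d[...,None],d]);W=(P-np.array(c["t"]))@np.array(c["R"])
    W[d<=0]=np.nan;return W
def ray(uv,c):
    n=cv2.undistortPoints(np.array(uv,float).reshape(-1,1,2),np.array(c["mtx"]),np.array(c["distortion"])).reshape(-1,2)
    Rm=np.array(c["R"]);return -Rm.T@np.array(c["t"]),np.c_[n,np.ones(len(n))]@Rm
def onz(uv,c,z):
    o,v=ray(uv,c);return o+v*((z-o[2])/v[:,2])[:,None]
E
python3 - <<'E'
from h import *
for n in("scene","side"):
    f=np.load(f"pics/{n}0.npz");im=f["im"];W=cloud(f["d"],env.get_calibration(n))
    hsv=cv2.cvtColor(im,cv2.COLOR_BGR2HSV)
    print(n)
    box=np.zeros(im.shape[:2],bool)
    if n=="scene": box[130:360,130:380]=1
    else: box[125:300,185:385]=1
    # caps
    m=((hsv[...,0]>100)&(hsv[...,0]<130)&(hsv[...,1]>130)&box).astype(np.uint8)
    k,l,st,ce=cv2.connectedComponentsWithStats(m)
    for i in range(1,k):
        if st[i,4]>25:
            p=W[l==i];p=p[~np.isnan(p[:,0])];zt=np.percentile(p[:,2],90);q=p[p[:,2]>zt-.006];print(" cap",st[i],ce[i].round(1),"z",zt.round(4),q.mean(0).round(4))
    # rack
    m=((hsv[...,0]>18)&(hsv[...,0]<32)&(hsv[...,1]>150)&box)
    p=W[m];p=p[~np.isnan(p[:,0])];p=p[(p[:,2]>.03)&(p[:,2]<.06)];
    r=cv2.minAreaRect(p[:,:2].astype(np.float32)*1000);print(" rack",len(p),r,np.percentile(p[:,2],95))
    # crosshead top face
    zz=W[...,2]
    m=box&(zz>.332)&(zz<.345);p=W[m];print(" crosshead",len(p),cv2.minAreaRect(p[:,:2].astype(np.float32)*1000),np.median(p[:,2]))
    m=box&(zz>.308)&(zz<.345);p=W[m];print(" ch2",len(p),cv2.minAreaRect(p[:,:2].astype(np.float32)*1000))
    ys,xs=np.where(box&(zz>.31)&(zz<.345));print(xs.min(),xs.max(),ys.min(),ys.max())
    m=box&(zz>.004)&(zz<.022)&(np.abs(hsv[...,1].astype(int))<60);
    big=cv2.resize(im[(120 if n=='side' else 120):(300 if n=='side' else 360), (180 if n=='side' else 130):(390 if n=='side' else 380)],None,fx=3,fy=2.4 if 0 else 3 if n=='side' else 2.4,interpolation=cv2.INTER_CUBIC)
    cv2.imwrite(f"pics/{n}0z.png",big)
E
```

```text
scene
 cap [148 287  15  14 148] [154.5 293.4] z 0.0812 [ 0.4687 -0.2816  0.0795]
 cap [160 297  16  14 166] [167.4 303.9] z 0.1113 [ 0.5277 -0.2792  0.1096]
 cap [181 322  15  12  92] [186.6 326.1] z 0.0806 [ 0.5815 -0.2757  0.0791]
 rack 611 ((526.7884521484375, -279.417236328125), (188.38595581054688, 55.394859313964844), 2.928406238555908) 0.05152851217270951
 crosshead 1063 ((595.1738891601562, 1.403106689453125), (253.31649780273438, 39.05718994140625), 89.98054504394531) 0.33625422065066835
 ch2 1993 ((587.4790649414062, 1.2247161865234375), (253.67852783203125, 54.44671630859375), 89.98054504394531)
232 335 145 226
side
 cap [329 188  10   7  59] [333.4 190.9] z 0.081 [ 0.5844 -0.2733  0.0791]
 cap [346 189  10   8  60] [350.6 192.7] z 0.1108 [ 0.525  -0.2762  0.1089]
 cap [361 206  10   8  63] [365.6 209.9] z 0.0805 [ 0.4652 -0.2795  0.0785]
 rack 475 ((524.4082641601562, -275.84344482421875), (189.99090576171875, 62.08955383300781), 2.2706360816955566) 0.051252961415490204
 crosshead 727 ((431.67706298828125, -20.617080688476562), (400.7764892578125, 251.85025024414062), 8.603554725646973) 0.335888956609925
 ch2 1642 ((423.34619140625, -17.784774780273438), (410.745849609375, 252.73922729492188), 7.1947150230407715)
218 384 135 288
```

View pics/side0z.png

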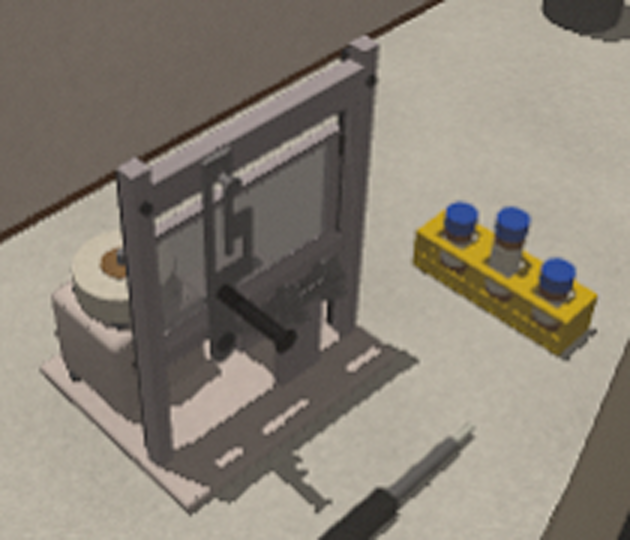

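The zoomed side view shows the posts' tops at (135,175) and (365,50). The peg runs from (222,292) to (288,338), the stay bar is at (215,230), and the tall tube sits in the rack's middle well at (510,220).

Run:
```python
from h import *
for n in("scene","side"):
    f=np.load(f"pics/{n}0.npz");im=f["im"];W=cloud(f["d"],env.get_calibration(n));g=cv2.cvtColor(im,cv2.COLOR_BGR2GRAY)
    X,Y,Z=W[...,0],W[...,1],W[...,2]
    m=(X>.52)&(X<.68)&(abs(Y)<.16)&(Z>.325)&(Z<.345)
    p=W[m];print(n,len(p),"y range",np.percentile(p[:,1],[0.5,99.5]).round(4),"z",np.percentile(p[:,2],[10,50,90]).round(4))
    for y0 in np.arange(-.12,.13,.03):
        q=p[(abs(p[:,1]-y0)<.012)&(p[:,2]>.334)]
        print("  y%.2f x %s n%d"%(y0,np.percentile(q[:,0],[2,50,98]).round(4) if len(q) else '',len(q)))
    # posts
    for z in (.2,.25):
        for s in(-1,1):
            q=W[(X>.52)&(X<.68)&(s*Y>.105)&(s*Y<.14)&(abs(Z-z)<.03)]
            if len(q):print("  post",s,z,np.percentile(q[:,:2],[3,50,97],axis=0).round(4).tolist())
    # peg
    q=W[(X>.45)&(X<.578)&(abs(Y-.055)<.04)&(Z>.17)&(Z<.23)]
    print("  peg",len(q))
    if n=="side":
        for a in np.arange(.49,.585,.01):
            r=q[abs(q[:,0]-a)<.005]
            if len(r):print("   x%.3f y %s z %s"%(a,np.percentile(r[:,1],[5,50,95]).round(4),np.percentile(r[:,2],[5,50,95]).round(4)))
    # label head / chute : chute floor points
    q=W[(X>.53)&(X<.72)&(Y<0.0)&(Y>-.09)&(Z>.03)&(Z<.12)]
    print("  chutepts",len(q))
    if n=="scene":
        for a in np.arange(.61,.71,.01):
            r=q[abs(q[:,0]-a)<.004]
            if len(r):print("   x%.3f y %s z %s"%(a,np.percentile(r[:,1],[3,50,97]).round(4),np.percentile(r[:,2],[5,50,95]).round(4)))
```

```text
scene 1360 y range [-0.1249  0.1241] z [0.3284 0.3358 0.3381]
  y-0.12 x [0.5886 0.6049 0.6136] n85
  y-0.09 x [0.5876 0.5972 0.605 ] n101
  y-0.06 x [0.5875 0.5965 0.6047] n97
  y-0.03 x [0.5881 0.5964 0.6052] n90
  y0.00 x [0.5881 0.597  0.6047] n90
  y0.03 x [0.5881 0.5967 0.6053] n84
  y0.06 x [0.5764 0.5936 0.6049] n115
  y0.09 x [0.5881 0.5972 0.6055] n75
  y0.12 x [0.5883 0.6046 0.6143] n77
  post -1 0.2 [[0.5898, -0.1251], [0.6056, -0.1198], [0.6141, -0.1087]]
  post 1 0.2 [[0.6124, 0.106], [0.6138, 0.1157], [0.6156, 0.1247]]
  post -1 0.25 [[0.59, -0.1249], [0.607, -0.1197], [0.6165, -0.1073]]
  post 1 0.25 [[0.5887, 0.1059], [0.6129, 0.1124], [0.6172, 0.123]]
  peg 37
  chutepts 1368
   x0.610 y [-0.0677 -0.0434 -0.0209] z [0.081  0.1004 0.1181]
   x0.620 y [-0.0679 -0.0421 -0.0193] z [0.0753 0.0918 0.1124]
   x0.630 y [-0.068  -0.046  -0.0202] z [0.0621 0.0814 0.1021]
   x0.640 y [-0.0679 -0.0445 -0.0193] z [0.0479 0.0723 0.0932]
   x0.650 y [-0.0678 -0.0441 -0.0196] z [0.0421 0.061  0.0827]
   x0.660 y [-0.0684 -0.042  -0.0197] z [0.041  0.0517 0.0724]
   x0.670 y [-0.068
[... 773 characters left out ...]
t -1 0.25 [[0.5833, -0.1226], [0.5873, -0.1081], [0.6066, -0.1055]]
  post 1 0.25 [[0.5841, 0.113], [0.5866, 0.1258], [0.6106, 0.1302]]
  peg 350
   x0.500 y [0.0494 0.0596 0.0678] z [0.1915 0.2001 0.2093]
   x0.510 y [0.0552 0.0617 0.0654] z [0.1981 0.2027 0.2058]
   x0.520 y [0.0543 0.0606 0.0649] z [0.1966 0.2037 0.2061]
   x0.530 y [0.0551 0.0616 0.065 ] z [0.1983 0.2043 0.2052]
   x0.540 y [0.0539 0.0616 0.0641] z [0.1973 0.2037 0.2057]
   x0.550 y [0.0544 0.0613 0.0644] z [0.1987 0.2036 0.2061]
   x0.560 y [0.0555 0.0613 0.0655] z [0.1979 0.203  0.2064]
   x0.570 y [0.0256 0.058  0.0709] z [0.1773 0.2048 0.2251]
   x0.580 y [0.0276 0.055  0.0711] z [0.1747 0.2088 0.225 ]
  chutepts 301
```

```bash
cat >> h.py <<'E'
def pose():
    s=env.get_state();q=np.array(s["orientation"]);return np.array(s["tcp_pos"]),R.from_quat(q[[1,2,3,0]]),s
def plan(tp,tR,n,start=None):
    """uniform row (shift,rot) repeated n times taking start pose to target; scaled units"""
    p,r=start if start else pose()[:2]
    rv=(r.inv()*tR).as_rotvec()/n;A=np.zeros((3,3));k=r
    for i in range(n): A+=k.as_matrix();k=k*R.from_rotvec(rv)
    s=np.linalg.solve(A,np.array(tp)-p);q=p.copy();k=r;path=[]
    for i in range(n): q=q+k.apply(s);k=k*R.from_rotvec(rv);path.append(q)
    print(n,"rows: shift",(s/.02).round(3),"rot",(rv/2/np.pi).round(4),"deg/row %.1f"%np.degrees(np.linalg.norm(rv)));return np.array(path)
def Rz(x,z): # rotation with given tool x approx and z
    z=np.array(z,float);z/=np.linalg.norm(z);x=np.array(x,float);x-=z*(x@z);x/=np.linalg.norm(x);return R.from_matrix(np.c_[x,np.cross(z,x),z])
def tilt(deg,yaw=0): # fingers forward-down by deg from vertical
    a=np.radians(deg);return R.from_euler('z',yaw)*Rz([1,0,0],[np.sin(a),0,-np.cos(a)])
E
python3 - <<'E'
from h import *
p,r,s=pose();c=env.get_calibration("wrist");Rc=np.array(c["R"]);o=-Rc.T@c["t"]
print("cam in tool",r.inv().apply(o-p).round(4),"axes\n",(r.inv().as_matrix()@Rc.T).round(3),np.round(c["mtx"],1).tolist(),c["distortion"])
P=plan([.45,.057,.32],tilt(40),30);print(P[::5].round(3),np.hypot(P[:,0],P[:,1]).min())
E
```

```text
cam in tool [ 7.930e-02 -1.000e-04 -1.421e-01] axes
 [[-0.    -0.951 -0.31 ]
 [ 1.    -0.     0.   ]
 [-0.    -0.31   0.951]] [[327.9, 0.0, 279.8], [0.0, 327.9, 205.0], [0.0, 0.0, 1.0]] [-0.03448899  0.          0.          0.          0.        ]
30 rows: shift [ 0.649 -0.92   0.049] rot [-0.0006  0.0037  0.0016] deg/row 1.5
[[ 0.181 -0.526  0.23 ]
 [ 0.218 -0.42   0.228]
 [ 0.26  -0.315  0.234]
 [ 0.307 -0.214  0.246]
 [ 0.356 -0.114  0.266]
 [ 0.408 -0.018  0.293]] 0.3695574158473484
```

>>> arm_command([
  {"delta_pos": [0.65, -0.92, 0.05], "rot": [-0.0006, 0.0037, 0.0016], "fingers": 0},
  {"delta_pos": [0.65, -0.92, 0.05], "rot": [-0.0006, 0.0037, 0.0016], "fingers": 0},
  {"delta_pos": [0.65, -0.92, 0.05], "rot": [-0.0006, 0.0037, 0.0016], "fingers": 0},
  {"delta_pos": [0.65, -0.92, 0.05], "rot": [-0.0006, 0.0037, 0.0016], "fingers": 0},
  {"delta_pos": [0.65, -0.92, 0.05], "rot": [-0.0006, 0.0037, 0.0016], "fingers": 0},
  {"delta_pos": [0.65, -0.92, 0.05], "rot": [-0.0006, 0.0037, 0.0016], "fingers": 0},
  {"delta_pos": [0.65, -0.92, 0.05], "rot": [-0.0006, 0.0037, 0.0016], "fingers": 0},
  {"delta_pos": [0.65, -0.92, 0.05], "rot": [-0.0006, 0.0037, 0.0016], "fingers": 0},
  {"delta_pos": [0.65, -0.92, 0.05], "rot": [-0.0006, 0.0037, 0.0016], "fingers": 0},
  {"delta_pos": [0.65, -0.92, 0.05], "rot": [-0.0006, 0.0037, 0.0016], "fingers": 0},
  {"delta_pos": [0.65, -0.92, 0.05], "rot": [-0.0006, 0.0037, 0.0016], "fingers": 0},
  {"delta_pos": [0.65, -0.92, 0.05], "rot": [-0.0006, 0.0037, 0.0016], "fingers": 0},
  {"delta_pos": [0.65, -0.92, 0.05], "rot": [-0.0006, 0.0037, 0.0016], "fingers": 0},
  {"delta_pos": [0.65, -0.92, 0.05], "rot": [-0.0006, 0.0037, 0.0016], "fingers": 0},
  {"delta_pos": [0.65, -0.92, 0.05], "rot": [-0.0006, 0.0037, 0.0016], "fingers": 0},
])

```text
clock: 1.6
tcp_pos: [0.2983, -0.2331, 0.2429]
orientation: [0.001, 0.981, 0.076, 0.176]
wrist_force: [0.2, -0.8, 0.4]
finger_gap: 0.0855
```

Run:
```python
from h import *
p,r,s=pose();print(p.round(3),r.as_matrix()[:,2].round(3),s["clock"],s["joint_pos"],np.round(s["wrist_force"],2))
P=plan([.45,.057,.32],tilt(40),15);print(P[::5].round(3),np.hypot(P[:,0],P[:,1]).min())
```

```text
[ 0.298 -0.233  0.243] [ 0.345  0.025 -0.938] 1.6 [-1.15229279 -0.24418191 -0.5551991   1.1352071   0.33179145  1.85561683] [ 0.19 -0.85  0.37]
15 rows: shift [ 0.644 -0.919  0.047] rot [-0.0005  0.0036  0.0015] deg/row 1.4
[[ 0.308 -0.213  0.246]
 [ 0.357 -0.114  0.266]
 [ 0.408 -0.018  0.293]] 0.3701482439651489
```

>>> arm_command([
  {"delta_pos": [0.64, -0.92, 0.05], "rot": [-0.0005, 0.0036, 0.0015], "fingers": 0},
  {"delta_pos": [0.64, -0.92, 0.05], "rot": [-0.0005, 0.0036, 0.0015], "fingers": 0},
  {"delta_pos": [0.64, -0.92, 0.05], "rot": [-0.0005, 0.0036, 0.0015], "fingers": 0},
  {"delta_pos": [0.64, -0.92, 0.05], "rot": [-0.0005, 0.0036, 0.0015], "fingers": 0},
  {"delta_pos": [0.64, -0.92, 0.05], "rot": [-0.0005, 0.0036, 0.0015], "fingers": 0},
  {"delta_pos": [0.64, -0.92, 0.05], "rot": [-0.0005, 0.0036, 0.0015], "fingers": 0},
  {"delta_pos": [0.64, -0.92, 0.05], "rot": [-0.0005, 0.0036, 0.0015], "fingers": 0},
  {"delta_pos": [0.64, -0.92, 0.05], "rot": [-0.0005, 0.0036, 0.0015], "fingers": 0},
  {"delta_pos": [0.64, -0.92, 0.05], "rot": [-0.0005, 0.0036, 0.0015], "fingers": 0},
  {"delta_pos": [0.64, -0.92, 0.05], "rot": [-0.0005, 0.0036, 0.0015], "fingers": 0},
  {"delta_pos": [0.64, -0.92, 0.05], "rot": [-0.0005, 0.0036, 0.0015], "fingers": 0},
  {"delta_pos": [0.64, -0.92, 0.05], "rot": [-0.0005, 0.0036, 0.0015], "fingers": 0},
  {"delta_pos": [0.64, -0.92, 0.05], "rot": [-0.0005, 0.0036, 0.0015], "fingers": 0},
  {"delta_pos": [0.64, -0.92, 0.05], "rot": [-0.0005, 0.0036, 0.0015], "fingers": 0},
  {"delta_pos": [0.64, -0.92, 0.05], "rot": [-0.0005, 0.0036, 0.0015], "fingers": 0},
  {"delta_pos": [0, 0, 0], "rot": [0, 0, 0], "fingers": 0},
])

```text
clock: 3.2
tcp_pos: [0.4489, 0.0587, 0.3186]
orientation: [-0.002, 0.94, 0.004, 0.34]
wrist_force: [0.4, 0.3, -0.4]
finger_gap: 0.0852
```

Run:
```python
from h import *
p,r,s=pose();print(p.round(4),r.as_matrix().round(3).tolist(),s["clock"],np.round(s["joint_pos"],3))
c=env.get_calibration("wrist");im,d=env.read_camera("wrist");cv2.imwrite("pics/w1.png",im);np.savez("pics/w1.npz",im=im,d=d)
W=cloud(d,c);X,Y,Z=W[...,0],W[...,1],W[...,2]
q=W[(X>.48)&(X<.60)&(abs(Y-.057)<.05)&(Z>.18)&(Z<.225)]
for a in np.arange(.485,.60,.01):
    t=q[abs(q[:,0]-a)<.005]
    if len(t):print("x%.3f n%d y %s z %s"%(a,len(t),np.percentile(t[:,1],[2,50,98]).round(4),np.percentile(t[:,2],[5,50,97]).round(4)))
P=plan([.547,.057,.1847],tilt(40),10)
```

```text
[0.4489 0.0587 0.3186] [[0.768, 0.01, 0.64], [0.007, -1.0, 0.006], [0.64, -0.001, -0.768]] 3.2 [-0.092 -0.506 -0.712  0.673  0.065  3.064]
x0.495 n109 y [0.0482 0.0563 0.066 ] z [0.1914 0.1992 0.2085]
x0.505 n201 y [0.0475 0.0572 0.0668] z [0.1981 0.2051 0.2096]
x0.515 n158 y [0.051  0.0573 0.0635] z [0.2013 0.2043 0.2062]
x0.525 n153 y [0.051  0.0573 0.0637] z [0.201  0.2045 0.206 ]
x0.535 n151 y [0.0509 0.0574 0.0638] z [0.2001 0.2043 0.2061]
x0.545 n142 y [0.051  0.0574 0.0639] z [0.2016 0.2043 0.2064]
x0.555 n135 y [0.051  0.0566 0.0632] z [0.2016 0.2044 0.206 ]
x0.565 n130 y [0.0509 0.0576 0.0633] z [0.2015 0.2044 0.2059]
x0.575 n882 y [0.0249 0.0487 0.0698] z [0.188  0.2102 0.2221]
x0.585 n23 y [0.0316 0.0476 0.0629] z [0.2175 0.2182 0.2193]
10 rows: shift [-0.047  0.006  0.827] rot [-0.0001  0.0001  0.0001] deg/row 0.1
```

View pics/w1.png

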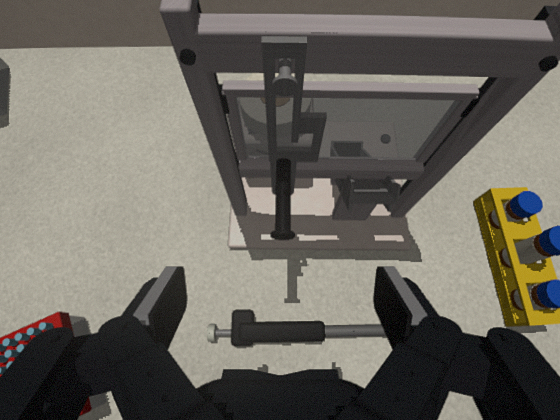

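The wrist view shows the open fingers straddling the peg line. The peg runs from (283,165) to its disc at (283,233), and the stud is at (285,75). The peg axis is at y 0.0573, z 0.199, with the disc at x of about 0.500, which agrees with the drawing. Approaching.

>>> arm_command([
  {"delta_pos": [-0.05, 0.006, 0.83], "rot": [0, 0, 0], "fingers": 0},
  {"delta_pos": [-0.05, 0.006, 0.83], "rot": [0, 0, 0], "fingers": 0},
  {"delta_pos": [-0.05, 0.006, 0.83], "rot": [0, 0, 0], "fingers": 0},
  {"delta_pos": [-0.05, 0.006, 0.83], "rot": [0, 0, 0], "fingers": 0},
  {"delta_pos": [-0.05, 0.006, 0.83], "rot": [0, 0, 0], "fingers": 0},
  {"delta_pos": [-0.05, 0.006, 0.83], "rot": [0, 0, 0], "fingers": 0},
  {"delta_pos": [-0.05, 0.006, 0.83], "rot": [0, 0, 0], "fingers": 0},
  {"delta_pos": [-0.05, 0.006, 0.83], "rot": [0, 0, 0], "fingers": 0},
  {"delta_pos": [-0.05, 0.006, 0.83], "rot": [0, 0, 0], "fingers": 0.3},
  {"delta_pos": [-0.05, 0.006, 0.83], "rot": [0, 0, 0], "fingers": 0.5},
  {"delta_pos": [0, 0, 0], "rot": [0, 0, 0], "fingers": 0.6},
  {"delta_pos": [0, 0, 0], "rot": [0, 0, 0], "fingers": 0.6},
])

```text
clock: 4.45
tcp_pos: [0.5464, 0.0547, 0.1834]
orientation: [-0.001, 0.941, 0.002, 0.339]
wrist_force: [-0.0, -0.3, -0.4]
finger_gap: 0.0345
```

Run:
```python
from h import *
p,r,s=pose();print(p.round(4),r.apply([0,0,-.0187]).round(4)+p,s["clock"],np.round(s["joint_pos"],3),np.round(s["wrist_force"],2),s["finger_gap"])
P=plan([.547,.0573,.1847],r,1)
```

```text
[0.5464 0.0547 0.1834] [0.53451554 0.05474682 0.19778871] 4.45 [-0.074 -0.171 -0.871  0.182  0.05   3.082] [-0.04 -0.3  -0.43] 0.03448556265551771
1 rows: shift [ 0.065 -0.128 -0.032] rot [0. 0. 0.] deg/row 0.0
```

>>> arm_command([
  {"delta_pos": [0.06, -0.13, -0.03], "rot": [0.0051, 0, -0.0061], "fingers": 0.6},
  {"delta_pos": [0, 0, 0], "rot": [0, 0, 0], "fingers": 0.75},
  {"delta_pos": [0, 0, 0], "rot": [0, 0, 0], "fingers": 0.85},
  {"delta_pos": [0, 0, 0], "rot": [0, 0, 0], "fingers": 1},
  {"delta_pos": [0, 0, 0], "rot": [0, 0, 0], "fingers": 1},
  {"delta_pos": [0, 0, 0], "rot": [0, 0, 0], "fingers": 1},
], squeeze=70)

```text
clock: 5.05
tcp_pos: [0.5478, 0.0575, 0.1867]
orientation: [-0.009, 0.94, 0.024, 0.341]
wrist_force: [-4.9, -1.2, 5.9]
finger_gap: 0.0124
```

Run:
```python
from h import *
p,r,s=pose();print(p.round(4),r.apply([0,0,-.0187]).round(4)+p,s["clock"],np.round(s["joint_pos"],3),np.round(s["wrist_force"],2),np.round(s["ft_torque"],2),s["finger_gap"])
P=plan(p+[0,0,.05],r,1);plan(p+[0,.01,0],r,1)
```

```text
[0.5478 0.0575 0.1867] [0.53579311 0.05689997 0.20109377] 5.05 [-0.092 -0.175 -0.867  0.189  0.091  3.031] [-4.89 -1.22  5.89] [-0.24  0.74 -1.15] 0.01238371586747002
1 rows: shift [ 1.602e+00  1.000e-03 -1.920e+00] rot [0. 0. 0.] deg/row 0.0
1 rows: shift [ 0.02  -0.499  0.016] rot [0. 0. 0.] deg/row 0.0
```

>>> arm_command([
  {"delta_pos": [0.16, 0, -0.19], "rot": [0, 0, 0], "fingers": 1},
  {"delta_pos": [0.32, 0, -0.384], "rot": [0, 0, 0], "fingers": 1},
  {"delta_pos": [0.32, 0, -0.384], "rot": [0, 0, 0], "fingers": 1},
  {"delta_pos": [0.32, 0, -0.384], "rot": [0, 0, 0], "fingers": 1},
  {"delta_pos": [0.32, 0, -0.384], "rot": [0, 0, 0], "fingers": 1},
  {"delta_pos": [0.32, 0, -0.384], "rot": [0, 0, 0], "fingers": 1},
  {"delta_pos": [0, 0, 0], "rot": [0, 0, 0], "fingers": 1},
])

```text
clock: 5.75
tcp_pos: [0.5476, 0.0575, 0.2409]
orientation: [-0.009, 0.94, 0.024, 0.34]
wrist_force: [4.2, -2.2, -5.7]
finger_gap: 0.0117
```

Run:
```python
from h import *
p,r,s=pose();print(p.round(4),s["clock"],np.round(s["joint_pos"],3),np.round(s["wrist_force"],2),np.round(s["ft_torque"],2),s["finger_gap"])
c=env.get_calibration("wrist");im,d=env.read_camera("wrist");cv2.imwrite("pics/w2.png",im);np.savez("pics/w2.npz",im=im,d=d)
```

```text
[0.5476 0.0575 0.2409] 5.75 [-0.092 -0.236 -0.761  0.358  0.091  3.031] [ 4.18 -2.18 -5.75] [-0.51  0.49 -1.37] 0.011734542410013942
```

View pics/w2.png

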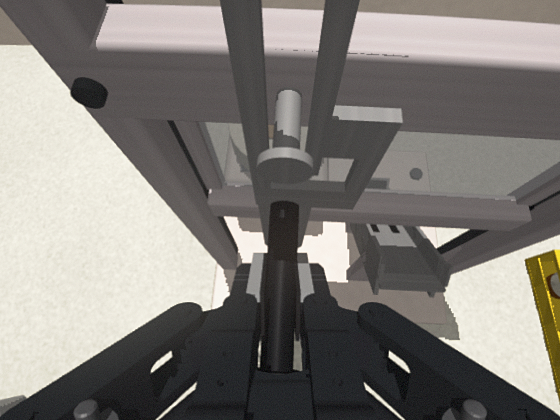

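The wrist view shows the peg held between the pads at (280,300). The stud is at (287,140) in the slot, with the notch to its right at (370,150). The wrist carries about 6 N, which is the guard's weight. Raising further.

>>> arm_command([
  {"delta_pos": [0.32, 0, -0.384], "rot": [0, 0, 0], "fingers": 1},
  {"delta_pos": [0.32, 0, -0.384], "rot": [0, 0, 0], "fingers": 1},
  {"delta_pos": [0.32, 0, -0.384], "rot": [0, 0, 0], "fingers": 1},
  {"delta_pos": [0.22, 0, -0.265], "rot": [0, 0, 0], "fingers": 1},
  {"delta_pos": [0, 0, 0], "rot": [0, 0, 0], "fingers": 1},
])

```text
clock: 6.3
tcp_pos: [0.5476, 0.0576, 0.277]
orientation: [-0.009, 0.94, 0.025, 0.339]
wrist_force: [4.7, -2.2, -4.8]
finger_gap: 0.0121
```

```bash
cat > meas.py <<'E'
from h import *
import sys
p,r,s=pose();print(p.round(4),s["clock"],np.round(s["joint_pos"],3),np.round(s["wrist_force"],2),np.round(s["ft_torque"],2),s["finger_gap"])
n=sys.argv[1]
c=env.get_calibration("wrist");im,d=env.read_camera("wrist");cv2.imwrite(f"pics/{n}.png",im);np.savez(f"pics/{n}.npz",im=im,d=d)
W=cloud(d,c);X,Y,Z=W[...,0],W[...,1],W[...,2]
q=W[(X>.553)&(X<.570)&(abs(Y-.06)<.04)&(Z>.18)&(Z<.31)];g=q[:,2]
if len(q):
    top=np.percentile(q[:,2],97);print("peg n",len(q),"y",np.percentile(q[:,1],[3,50,97]).round(4),"top z",top.round(4),"guard~",(top-.206).round(4))
q=W[(X>.55)&(X<.575)&(abs(Y-.06)<.04)&(Z>.312)&(Z<.335)]
if len(q): print("stud",len(q),np.percentile(q,[3,50,97],axis=0).round(4).tolist())
E
python3 meas.py w3
```

```text
[0.5476 0.0576 0.277 ] 6.3 [-0.092 -0.264 -0.686  0.46   0.092  3.03 ] [ 4.71 -2.22 -4.81] [-0.63  0.53 -1.47] 0.012125799756870425
peg n 839 y [0.0501 0.0568 0.0635] top z 0.2963 guard~ 0.0903
stud 1265 [[0.5597, 0.0501, 0.3139], [0.5616, 0.0569, 0.3227], [0.5742, 0.0636, 0.3274]]
```

>>> arm_command([
  {"delta_pos": [0.064, 0, -0.077], "rot": [0, 0, 0], "fingers": 1},
  {"delta_pos": [0, 0, 0], "rot": [0, 0, 0], "fingers": 1},
  {"delta_pos": [-0.002, -0.163, 0.015], "rot": [0, 0, 0], "fingers": 1},
  {"delta_pos": [-0.002, -0.163, 0.015], "rot": [0, 0, 0], "fingers": 1},
  {"delta_pos": [-0.002, -0.163, 0.015], "rot": [0, 0, 0], "fingers": 1},
  {"delta_pos": [-0.002, -0.163, 0.015], "rot": [0, 0, 0], "fingers": 1},
  {"delta_pos": [0, 0, 0], "rot": [0, 0, 0], "fingers": 1},
], squeeze=45)

```text
clock: 7.05
tcp_pos: [0.5477, 0.0707, 0.2772]
orientation: [-0.009, 0.94, 0.025, 0.339]
wrist_force: [6.6, -3.6, -6.4]
finger_gap: 0.0117
```

```bash
python3 meas.py w4
```

```text
[0.5477 0.0707 0.2772] 7.05 [-0.055 -0.26  -0.684  0.457  0.068  3.058] [ 6.59 -3.56 -6.43] [-0.75  0.37 -1.72] 0.011691424864026283
peg n 1071 y [0.0634 0.07   0.0765] top z 0.2951 guard~ 0.0891
stud 1278 [[0.5597, 0.0505, 0.3138], [0.5617, 0.0572, 0.3226], [0.5742, 0.0638, 0.3274]]
```

View pics/w4.png

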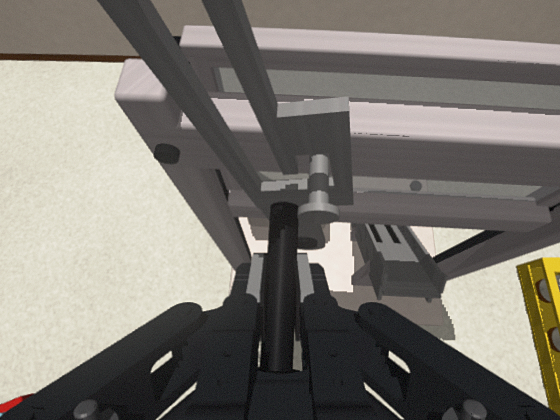

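The bar leans left, and the stud head at (318,208) sits below the notch opening. The peg has moved 12.9 mm left and the guard is at about 0.0905. Lowering onto the stud.

>>> arm_command([
  {"delta_pos": [-0.097, 0.021, 0.114], "rot": [0, 0, 0], "fingers": 1},
  {"delta_pos": [-0.097, 0.021, 0.114], "rot": [0, 0, 0], "fingers": 1},
  {"delta_pos": [-0.097, 0.021, 0.114], "rot": [0, 0, 0], "fingers": 1},
  {"delta_pos": [-0.097, 0.021, 0.114], "rot": [0, 0, 0], "fingers": 1},
  {"delta_pos": [-0.097, 0.021, 0.114], "rot": [0, 0, 0], "fingers": 1},
  {"delta_pos": [0, 0, 0], "rot": [0, 0, 0], "fingers": 1},
])

```text
clock: 7.7
tcp_pos: [0.5476, 0.0694, 0.2621]
orientation: [-0.01, 0.94, 0.025, 0.339]
wrist_force: [7.7, -0.3, -6.8]
finger_gap: 0.0123
```

```bash
python3 meas.py w5
```

```text
[0.5476 0.0694 0.2621] 7.7 [-0.06  -0.25  -0.715  0.416  0.075  3.054] [ 7.7  -0.27 -6.75] [-0.21  0.29 -1.27] 0.012339490207883424
peg n 1072 y [0.0621 0.0687 0.0754] top z 0.2801 guard~ 0.0741
stud 1638 [[0.5596, 0.0503, 0.314], [0.5613, 0.0571, 0.3226], [0.5741, 0.0637, 0.3273]]
```

>>> arm_command([
  {"delta_pos": [-0.032, 0.01, 0.038], "rot": [0, 0, 0], "fingers": 1},
  {"delta_pos": [-0.032, 0.01, 0.038], "rot": [0, 0, 0], "fingers": 1},
  {"delta_pos": [0, 0, 0], "rot": [0, 0, 0], "fingers": 1},
])

```text
clock: 8.05
tcp_pos: [0.5477, 0.0693, 0.2613]
orientation: [-0.01, 0.94, 0.026, 0.34]
wrist_force: [2.5, -0.1, -2.5]
finger_gap: 0.0122
```

```bash
python3 meas.py w6
```

```text
[0.5477 0.0693 0.2613] 8.05 [-0.061 -0.25  -0.718  0.412  0.076  3.053] [ 2.51 -0.08 -2.47] [ 0.15  0.47 -1.06] 0.0121697788408981
peg n 1069 y [0.0621 0.0687 0.0753] top z 0.2792 guard~ 0.0732
stud 1672 [[0.5596, 0.0504, 0.3139], [0.5612, 0.0572, 0.3226], [0.5742, 0.0637, 0.3273]]
```

View pics/w6.png

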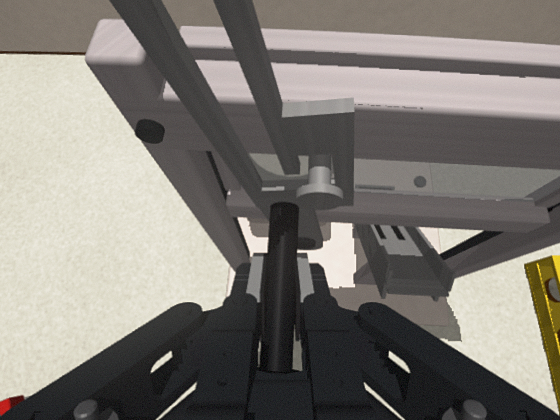

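The stud head at (320,192) is now up in the notch and the wrist load is falling, so the stud is taking the weight. I'll lower slightly more, then open.

>>> arm_command([
  {"delta_pos": [-0.032, 0.01, 0.038], "rot": [0, 0, 0], "fingers": 1},
  {"delta_pos": [0, 0, 0], "rot": [0, 0, 0], "fingers": 1},
  {"delta_pos": [0, 0, 0], "rot": [0, 0, 0], "fingers": 0.7},
  {"delta_pos": [0, 0, 0], "rot": [0, 0, 0], "fingers": 0.5},
  {"delta_pos": [0, 0, 0], "rot": [0, 0, 0], "fingers": 0.3},
  {"delta_pos": [0, 0, 0], "rot": [0, 0, 0], "fingers": 0.3},
  {"delta_pos": [0, 0, 0], "rot": [0, 0, 0], "fingers": 0.3},
])

```text
clock: 8.8
tcp_pos: [0.5477, 0.0687, 0.2602]
orientation: [-0.01, 0.94, 0.026, 0.34]
wrist_force: [0.5, -1.0, -0.4]
finger_gap: 0.0599
```

```bash
python3 meas.py w7
```

```text
[0.5477 0.0687 0.2602] 8.8 [-0.062 -0.249 -0.72   0.41   0.075  3.052] [ 0.52 -0.99 -0.38] [-0.07  0.52  0.01] 0.059882153733936676
peg n 1054 y [0.0623 0.0687 0.0752] top z 0.2791 guard~ 0.0731
stud 1712 [[0.5596, 0.0502, 0.3139], [0.5612, 0.0571, 0.3226], [0.5742, 0.0637, 0.3272]]
```

The guard stays up by itself: the peg shows guard at about 0.074 and a lean of about 0.19 rad, and the fingers are open. Next is the retreat and the approach to the tube.

Run:
```python
from h import *
p,r,s=pose()
p1=p-r.apply([0,0,.10]);print("1");plan(p1,r,6,(p,r));print(p1.round(3))
print("2");P=plan([.45,-.17,.30],tilt(20),14,(p1,r));print(P[::4].round(3))
print("3");P=plan([.52,-.278,.20],tilt(0),8,(np.array([.45,-.17,.30]),tilt(20)));print(P[::3].round(3))
```

```text
1
6 rows: shift [ 0.    -0.    -0.833] rot [0. 0. 0.] deg/row 0.0
[0.484 0.065 0.337]
2
14 rows: shift [-0.193  0.836  0.039] rot [-0.0003 -0.0039  0.0005] deg/row 1.4
[[ 0.482  0.048  0.334]
 [ 0.475 -0.019  0.322]
 [ 0.465 -0.086  0.312]
 [ 0.453 -0.153  0.302]]
3
8 rows: shift [0.309 0.675 0.702] rot [ 0.     -0.0069  0.    ] deg/row 2.5
[[ 0.461 -0.184  0.289]
 [ 0.489 -0.224  0.253]
 [ 0.513 -0.265  0.214]]
```

>>> arm_command([
  {"delta_pos": [0, 0, -0.83], "rot": [0, 0, 0], "fingers": 0.3},
  {"delta_pos": [0, 0, -0.83], "rot": [0, 0, 0], "fingers": 0.3},
  {"delta_pos": [0, 0, -0.83], "rot": [0, 0, 0], "fingers": 0.3},
  {"delta_pos": [0, 0, -0.83], "rot": [0, 0, 0], "fingers": 0.3},
  {"delta_pos": [0, 0, -0.83], "rot": [0, 0, 0], "fingers": 0.3},
  {"delta_pos": [0, 0, -0.83], "rot": [0, 0, 0], "fingers": 0.3},
  {"delta_pos": [-0.19, 0.84, 0.04], "rot": [-0.0003, -0.0039, 0.0005], "fingers": 0},
  {"delta_pos": [-0.19, 0.84, 0.04], "rot": [-0.0003, -0.0039, 0.0005], "fingers": 0},
  {"delta_pos": [-0.19, 0.84, 0.04], "rot": [-0.0003, -0.0039, 0.0005], "fingers": 0},
  {"delta_pos": [-0.19, 0.84, 0.04], "rot": [-0.0003, -0.0039, 0.0005], "fingers": 0},
  {"delta_pos": [-0.19, 0.84, 0.04], "rot": [-0.0003, -0.0039, 0.0005], "fingers": 0},
  {"delta_pos": [-0.19, 0.84, 0.04], "rot": [-0.0003, -0.0039, 0.0005], "fingers": 0},
  {"delta_pos": [-0.19, 0.84, 0.04], "rot": [-0.0003, -0.0039, 0.0005], "fingers": 0},
  {"delta_pos": [-0.19, 0.84, 0.04], "rot": [-0.0003, -0.0039, 0.0005], "fingers": 0},
  {"delta_pos": [-0.19, 0.84, 0.04], "rot": [-0.0003, -0.0039, 0.0005], "fingers": 0},
  {"delta_pos": [-0.19, 0.84, 0.04], "rot": [-0.0003, -0.0039, 0.0005], "fingers": 0},
  {"delta_pos": [-0.19, 0.84, 0.04], "rot": [-0.0003, -0.0039, 0.0005], "fingers": 0},
  {"delta_pos": [-0.19, 0.84, 0.04], "rot": [-0.0003, -0.0039, 0.0005], "fingers": 0},
  {"delta_pos": [-0.19, 0.84, 0.04], "rot": [-0.0003, -0.0039, 0.0005], "fingers": 0},
  {"delta_pos": [-0.19, 0.84, 0.04], "rot": [-0.0003, -0.0039, 0.0005], "fingers": 0},
])

```text
clock: 10.85
tcp_pos: [0.4515, -0.172, 0.2999]
orientation: [-0.0, 0.985, 0.002, 0.174]
wrist_force: [-0.2, -0.5, -0.1]
finger_gap: 0.0853
```

>>> arm_command([
  {"delta_pos": [0.31, 0.68, 0.7], "rot": [0, -0.0069, 0], "fingers": 0},
  {"delta_pos": [0.31, 0.68, 0.7], "rot": [0, -0.0069, 0], "fingers": 0},
  {"delta_pos": [0.31, 0.68, 0.7], "rot": [0, -0.0069, 0], "fingers": 0},
  {"delta_pos": [0.31, 0.68, 0.7], "rot": [0, -0.0069, 0], "fingers": 0},
  {"delta_pos": [0.31, 0.68, 0.7], "rot": [0, -0.0069, 0], "fingers": 0},
  {"delta_pos": [0.31, 0.68, 0.7], "rot": [0, -0.0069, 0], "fingers": 0},
  {"delta_pos": [0.31, 0.68, 0.7], "rot": [0, -0.0069, 0], "fingers": 0},
  {"delta_pos": [0.31, 0.68, 0.7], "rot": [0, -0.0069, 0], "fingers": 0},
  {"delta_pos": [0, 0, 0], "rot": [0, 0, 0], "fingers": 0},
])

```text
clock: 11.75
tcp_pos: [0.5229, -0.2808, 0.1971]
orientation: [-0.001, 1.0, 0.002, -0.0]
wrist_force: [-0.6, -0.1, -1.0]
finger_gap: 0.0852
```

Run:
```python
from h import *
p,r,s=pose();print(p.round(4),r.as_matrix().round(3).tolist(),s["clock"],np.round(s["joint_pos"],3))
c=env.get_calibration("wrist");im,d=env.read_camera("wrist");cv2.imwrite("pics/w8.png",im)
W=cloud(d,c);hsv=cv2.cvtColor(im,cv2.COLOR_BGR2HSV)
m=((hsv[...,0]>100)&(hsv[...,0]<130)&(hsv[...,1]>130)).astype(np.uint8);k,l,st,ce=cv2.connectedComponentsWithStats(m)
for i in range(1,k):
    if st[i,4]>100:
        q=W[l==i];z=np.nanpercentile(q[:,2],80);q=q[q[:,2]>z-.004];(x,y),rr=cv2.minEnclosingCircle((q[:,:2]*1000).astype(np.float32));print(st[i],z.round(4),"mean",q.mean(0).round(4),"circ",round(x,1),round(y,1),round(rr,1))
plan([.526,-.278,.078],tilt(0),8)
im,d=env.read_camera("side");W=cloud(d,env.get_calibration("side"));X,Y,Z=W[...,0],W[...,1],W[...,2]
q=W[(X>.505)&(X<.56)&(abs(Y-.07)<.03)&(Z>.25)&(Z<.30)];print("peg side",len(q),q.shape[0] and np.percentile(q,[3,50,97],axis=0).round(4).tolist())
```

```text
[ 0.5229 -0.2808  0.1971] [[1.0, 0.003, -0.0], [0.003, -1.0, 0.002], [-0.0, -0.002, -1.0]] 11.75 [-6.290e-01  3.610e-01  3.100e-02  1.241e+00  1.000e-03  2.510e+00]
[ 254   99   42   43 1440] 0.0802 mean [ 0.5866 -0.2765  0.0796] circ 586.4 -276.5 16.4
[ 256  180   44   47 1495] 0.1102 mean [ 0.5274 -0.2791  0.1096] circ 527.0 -279.1 16.6
[ 264  236   36   41 1069] 0.0799 mean [ 0.4677 -0.282   0.0794] circ 466.9 -281.5 16.5
8 rows: shift [ 0.021 -0.012  0.753] rot [-0.     -0.      0.0001] deg/row 0.0
peg side 127 [[0.5071, 0.066, 0.2696], [0.5317, 0.0737, 0.2767], [0.558, 0.077, 0.2795]]
```

The wrist view puts the tall tube's cap at (0.527, -0.279) with its top at 0.110, as expected. Descending and gripping.

>>> arm_command([
  {"delta_pos": [0.026, -0.011, 0.744], "rot": [0, 0, 0], "fingers": 0},
  {"delta_pos": [0.026, -0.011, 0.744], "rot": [0, 0, 0], "fingers": 0},
  {"delta_pos": [0.026, -0.011, 0.744], "rot": [0, 0, 0], "fingers": 0},
  {"delta_pos": [0.026, -0.011, 0.744], "rot": [0, 0, 0], "fingers": 0},
  {"delta_pos": [0.026, -0.011, 0.744], "rot": [0, 0, 0], "fingers": 0},
  {"delta_pos": [0.026, -0.011, 0.744], "rot": [0, 0, 0], "fingers": 0},
  {"delta_pos": [0.026, -0.011, 0.744], "rot": [0, 0, 0], "fingers": 0},
  {"delta_pos": [0.026, -0.011, 0.744], "rot": [0, 0, 0], "fingers": 0},
  {"delta_pos": [0, 0, 0], "rot": [0, 0, 0], "fingers": 0.3},
  {"delta_pos": [0, 0, 0], "rot": [0, 0, 0], "fingers": 0.5},
  {"delta_pos": [0, 0, 0], "rot": [0, 0, 0], "fingers": 0.7},
  {"delta_pos": [0, 0, 0], "rot": [0, 0, 0], "fingers": 1},
  {"delta_pos": [0, 0, 0], "rot": [0, 0, 0], "fingers": 1},
  {"delta_pos": [0, 0, 0], "rot": [0, 0, 0], "fingers": 1},
], squeeze=50)

```text
clock: 13.25
tcp_pos: [0.5279, -0.2784, 0.0832]
orientation: [0.001, 1.0, 0.002, 0.003]
wrist_force: [-0.5, -0.0, 6.9]
finger_gap: 0.0322
```

Run:
```python
from h import *
p,r,s=pose();print(p.round(4),r.as_matrix().round(3).tolist(),s["clock"],np.round(s["wrist_force"],2),s["finger_gap"])
```

```text
[ 0.5279 -0.2784  0.0832] [[1.0, 0.004, 0.006], [0.004, -1.0, -0.002], [0.006, 0.002, -1.0]] 13.25 [-0.55 -0.03  6.91] 0.03215654612321361
```

Run:
```python
from h import *
p,r,s=pose()
pa=p+[0,0,.12]
P=plan([.45,-.24,.26],tilt(45),9,(pa,r));print(P[::3].round(3))
P=plan([.48,-.043,.275],tilt(45),11,(np.array([.45,-.24,.26]),tilt(45)))
```

```text
9 rows: shift [-0.304 -0.214 -0.457] rot [0.     0.0138 0.0001] deg/row 5.0
[[ 0.522 -0.274  0.212]
 [ 0.499 -0.261  0.236]
 [ 0.471 -0.249  0.253]]
11 rows: shift [ 0.145 -0.895  0.048] rot [0. 0. 0.] deg/row 0.0
```

>>> arm_command([
  {"delta_pos": [0, 0, -0.35], "rot": [0, 0, 0], "fingers": 1},
  {"delta_pos": [0, 0, -0.75], "rot": [0, 0, 0], "fingers": 1},
  {"delta_pos": [0, 0, -0.75], "rot": [0, 0, 0], "fingers": 1},
  {"delta_pos": [0, 0, -0.75], "rot": [0, 0, 0], "fingers": 1},
  {"delta_pos": [0, 0, -0.75], "rot": [0, 0, 0], "fingers": 1},
  {"delta_pos": [0, 0, -0.75], "rot": [0, 0, 0], "fingers": 1},
  {"delta_pos": [0, 0, -0.75], "rot": [0, 0, 0], "fingers": 1},
  {"delta_pos": [0, 0, -0.75], "rot": [0, 0, 0], "fingers": 1},
  {"delta_pos": [0, 0, -0.4], "rot": [0, 0, 0], "fingers": 1},
])

```text
clock: 14.15
tcp_pos: [0.5269, -0.2781, 0.2032]
orientation: [0.001, 1.0, 0.002, 0.003]
wrist_force: [0.2, 0.3, -0.5]
finger_gap: 0.0324
```

>>> arm_command([
  {"delta_pos": [-0.3, -0.21, -0.46], "rot": [0, 0.0138, 0], "fingers": 1},
  {"delta_pos": [-0.3, -0.21, -0.46], "rot": [0, 0.0138, 0], "fingers": 1},
  {"delta_pos": [-0.3, -0.21, -0.46], "rot": [0, 0.0138, 0], "fingers": 1},
  {"delta_pos": [-0.3, -0.21, -0.46], "rot": [0, 0.0138, 0], "fingers": 1},
  {"delta_pos": [-0.3, -0.21, -0.46], "rot": [0, 0.0138, 0], "fingers": 1},
  {"delta_pos": [-0.3, -0.21, -0.46], "rot": [0, 0.0138, 0], "fingers": 1},
  {"delta_pos": [-0.3, -0.21, -0.46], "rot": [0, 0.0138, 0], "fingers": 1},
  {"delta_pos": [-0.3, -0.21, -0.46], "rot": [0, 0.0138, 0], "fingers": 1},
  {"delta_pos": [-0.3, -0.21, -0.46], "rot": [0, 0.0138, 0], "fingers": 1},
  {"delta_pos": [0.145, -0.895, 0.05], "rot": [0, 0, 0], "fingers": 1},
  {"delta_pos": [0.145, -0.895, 0.05], "rot": [0, 0, 0], "fingers": 1},
  {"delta_pos": [0.145, -0.895, 0.05], "rot": [0, 0, 0], "fingers": 1},
  {"delta_pos": [0.145, -0.895, 0.05], "rot": [0, 0, 0], "fingers": 1},
  {"delta_pos": [0.145, -0.895, 0.05], "rot": [0, 0, 0], "fingers": 1},
  {"delta_pos": [0.145, -0.895, 0.05], "rot": [0, 0, 0], "fingers": 1},
  {"delta_pos": [0.145, -0.895, 0.05], "rot": [0, 0, 0], "fingers": 1},
  {"delta_pos": [0.145, -0.895, 0.05], "rot": [0, 0, 0], "fingers": 1},
  {"delta_pos": [0.145, -0.895, 0.05], "rot": [0, 0, 0], "fingers": 1},
  {"delta_pos": [0.145, -0.895, 0.05], "rot": [0, 0, 0], "fingers": 1},
  {"delta_pos": [0.145, -0.895, 0.05], "rot": [0, 0, 0], "fingers": 1},
])

```text
clock: 16.15
tcp_pos: [0.4783, -0.0424, 0.2736]
orientation: [-0.001, 0.924, 0.002, 0.382]
wrist_force: [0.1, -0.3, -1.5]
finger_gap: 0.0321
```

```bash
cat > m2.py <<'E'
from h import *
import sys
n=sys.argv[1]
p,r,s=pose();print(p.round(4),r.as_matrix().round(3).tolist(),s["clock"],np.round(s["joint_pos"],3),np.round(s["wrist_force"],2))
c=env.get_calibration("wrist");im,d=env.read_camera("wrist");cv2.imwrite(f"pics/{n}.png",im);np.savez(f"pics/{n}.npz",im=im,d=d,R=c["R"],t=c["t"])
W=cloud(d,c);X,Y,Z=W[...,0],W[...,1],W[...,2]
# crosshead
q=W[(X>.55)&(X<.64)&(Z>.334)&(Z<.342)&(abs(Y+.045)<.04)]
if len(q):print("crosshead x",np.percentile(q[:,0],[2,50,98]).round(4),"z",np.median(q[:,2]).round(4))
# chute coordinates about assumed origin
C=np.array([.595,-.043,.115]);D=W-C;cx=(D[...,0]-D[...,2])*.7071;cz=(D[...,0]+D[...,2])*.7071;cy=D[...,1]
for a in np.arange(-.05,.12,.015):
    m=(abs(cx-a)<.006)&(abs(cy)<.032)&(cz>-.01)&(cz<.04)
    f=m&(abs(cy)<.015);w=m&(cz>.010)&(cz<.02)
    print("cx%.3f"%a,"floor n%d z"%f.sum(),np.percentile(cz[f],[5,50,95]).round(4) if f.sum() else '',"wall n%d y"%w.sum(),np.percentile(cy[w],[2,98]).round(4) if w.sum() else '')
# tube in tool frame
T=r.inv().apply((W-p).reshape(-1,3)).reshape(W.shape)
for a in np.arange(-.02,.09,.01):
    m=(abs(T[...,2]-a)<.005)&(abs(T[...,1])<.025)&(abs(T[...,0])<.03)
    if m.sum():print("tool z%.2f n%d y %s x %s"%(a,m.sum(),np.percentile(T[m][:,1],[2,50,98]).round(4),np.percentile(T[m][:,0],[2,50,98]).round(4)))
E
python3 m2.py w9
```

```text
[ 0.4783 -0.0424  0.2736] [[0.708, 0.003, 0.706], [0.003, -1.0, 0.002], [0.706, 0.0, -0.708]] 16.15 [-0.461 -0.472 -0.861  0.454  0.322  2.8  ] [ 0.15 -0.3  -1.52]
crosshead x [0.5855 0.5879 0.5922] z 0.3359
cx-0.050 floor n0 z  wall n59 y [-0.0264  0.0264]
cx-0.035 floor n0 z  wall n39 y [-0.0245  0.0244]
cx-0.020 floor n0 z  wall n30 y [-0.0245  0.0243]
cx-0.005 floor n0 z  wall n25 y [-0.0247  0.0243]
cx0.010 floor n16 z [-0.0008 -0.0005 -0.0002] wall n26 y [-0.0247  0.0241]
cx0.025 floor n75 z [-0.0008 -0.0005 -0.0001] wall n26 y [-0.0243  0.0244]
cx0.040 floor n71 z [-0.0008 -0.0004  0.0003] wall n18 y [-0.0244  0.0239]
cx0.055 floor n59 z [-0.0009 -0.0003  0.0003] wall n18 y [-0.0245  0.0241]
cx0.070 floor n58 z [-0.0008 -0.0003  0.0002] wall n18 y [-0.0247  0.0243]
cx0.085 floor n45 z [-0.0007 -0.0003  0.0001] wall n14 y [-0.0244  0.0245]
cx0.100 floor n43 z [-0.0009 -0.0004 -0.    ] wall n13 y [-0.0253  0.0235]
cx0.115 floor n37 z [-0.0009 -0.0005  0.    ] wall n11 y [-0.0241  0.0243]
tool z-0.02 n1307 y [-0.0227  0.0001  0.0239] x [0.004  0.011  0.0156]
tool z-0.01 n766 y [-0.0242 -0.0001  0.0242] x [0.0039 0.0109 0.0151]
tool z0.00 n642 y [-0.0164  0.0002  0.0166] x [0.0024 0.0116 0.0139]
tool z0.01 n404 y [-0.014   0.0002  0.0144] x [0.0038 0.0122 0.014 ]
tool z0.02 n356 y [-0.0139  0.0007  0.0145] x [0.0036 0.0121 0.014 ]
tool z0.03 n303 y [-0.014   0.0002  0.0143] x [0.0036 0.0118 0.0137]
tool z0.04 n264 y [-0.014   0.0002  0.0146] x [0.003  0.0116 0.0136]
tool z0.05 n222 y [-0.0139  0.0005  0.0145] x [0.0031 0.0118 0.0136]
tool z0.06 n195 y [-0.0136  0.0009  0.0147] x [0.0035 0.0117 0.0135]
tool z0.07 n129 y [-0.0123  0.0009  0.0132] x [0.0044 0.0114 0.0129]
tool z0.08 n24 y [-0.0142 -0.0008  0.0148] x [0.0013 0.0099 0.0125]
```

View pics/w9.png

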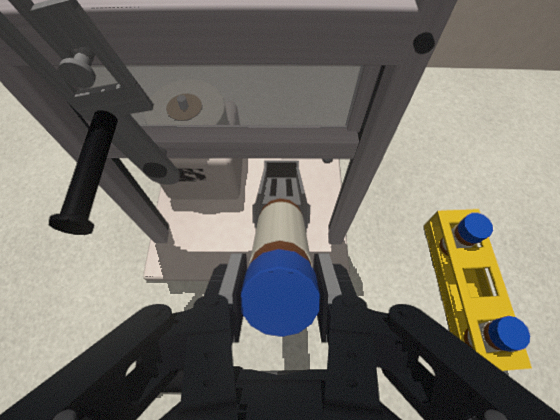

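The view shows the cap at (280,290), the tube pointing into the chute at (283,180), and the guard hung with its bar leaning left at (100,60). The chute's measured frame agrees with my assumption to about 0.5 mm, and the tube's axis lies 1.8 mm below the tool axis, parallel to it. Inserting.

>>> arm_command([
  {"delta_pos": [0, 0, 0.76], "rot": [0, 0, 0], "fingers": 1},
  {"delta_pos": [0, 0, 0.76], "rot": [0, 0, 0], "fingers": 1},
  {"delta_pos": [0, 0, 0.76], "rot": [0, 0, 0], "fingers": 1},
  {"delta_pos": [0, 0, 0.76], "rot": [0, 0, 0], "fingers": 1},
  {"delta_pos": [0, 0, 0.76], "rot": [0, 0, 0], "fingers": 1},
  {"delta_pos": [0, 0, 0.76], "rot": [0, 0, 0], "fingers": 1},
  {"delta_pos": [0, 0, 0.76], "rot": [0, 0, 0], "fingers": 1},
  {"delta_pos": [0, 0, 0.76], "rot": [0, 0, 0], "fingers": 1},
  {"delta_pos": [0, 0, 0.76], "rot": [0, 0, 0], "fingers": 1},
  {"delta_pos": [-0.19, 0, 0], "rot": [0, 0, 0], "fingers": 1},
  {"delta_pos": [-0.19, 0, 0], "rot": [0, 0, 0], "fingers": 1},
  {"delta_pos": [-0.19, 0, 0], "rot": [0, 0, 0], "fingers": 1},
  {"delta_pos": [0, 0, 0], "rot": [0, 0, 0], "fingers": 1},
])

```text
clock: 17.5
tcp_pos: [0.5664, -0.043, 0.1688]
orientation: [-0.001, 0.924, 0.002, 0.382]
wrist_force: [0.1, -0.0, -0.5]
finger_gap: 0.0322
```

```bash
python3 m2.py w10 | grep -v cx
python3 - <<'E'
from h import *
p,r,s=pose();D=p-[.595,-.043,.115];print("chute tcp",(D[0]-D[2])*.7071,D[1],(D[0]+D[2])*.7071)
E
```

```text
[ 0.5664 -0.043   0.1688] [[0.708, 0.003, 0.706], [0.003, -1.0, 0.002], [0.706, 0.0, -0.708]] 17.5 [-0.348 -0.128 -0.954 -0.007  0.246  2.887] [ 0.14 -0.01 -0.45]
tool z-0.02 n1311 y [-0.0227  0.0001  0.0238] x [0.0039 0.011  0.0157]
tool z-0.01 n771 y [-0.0243 -0.0003  0.0235] x [0.0038 0.0109 0.0151]
tool z0.00 n623 y [-0.0163  0.0002  0.0163] x [0.0022 0.0115 0.0138]
tool z0.01 n424 y [-0.014   0.0002  0.0143] x [0.0041 0.0121 0.0139]
tool z0.02 n375 y [-0.0223  0.0002  0.0187] x [-0.0026  0.0119  0.0139]
tool z0.03 n398 y [-0.0237  0.0005  0.0241] x [-0.0047  0.0104  0.0137]
tool z0.04 n439 y [-0.0236 -0.0004  0.024 ] x [-0.0177  0.0083  0.0135]
tool z0.05 n405 y [-0.0236  0.0009  0.024 ] x [-0.0179  0.0047  0.0134]
tool z0.06 n340 y [-0.0234  0.0002  0.0239] x [-0.0182  0.007   0.0133]
tool z0.07 n259 y [-0.0236  0.0009  0.0243] x [-0.0184 -0.0027  0.0128]
tool z0.08 n154 y [-0.0237 -0.0015  0.0242] x [-0.0184 -0.004   0.0124]
chute tcp -0.05825814391236431 -9.199701210397399e-05 0.01849150921733194
```

Centred, and the tube is 1.1 mm above the chute floor (axis at about 16.7 mm, limit 24). Lowering 1 mm and releasing.

>>> arm_command([
  {"delta_pos": [-0.04, 0, 0], "rot": [0, 0, 0], "fingers": 1},
  {"delta_pos": [0, 0, 0], "rot": [0, 0, 0], "fingers": 1},
  {"delta_pos": [0, 0, 0], "rot": [0, 0, 0], "fingers": 1},
  {"delta_pos": [0, 0, 0], "rot": [0, 0, 0], "fingers": 0.3},
  {"delta_pos": [0, 0, 0], "rot": [0, 0, 0], "fingers": 0.1},
  {"delta_pos": [0, 0, 0], "rot": [0, 0, 0], "fingers": 0},
  {"delta_pos": [0, 0, 0], "rot": [0, 0, 0], "fingers": 0},
  {"delta_pos": [0, 0, 0], "rot": [0, 0, 0], "fingers": 0},
  {"delta_pos": [0, 0, -0.8], "rot": [0, 0, 0], "fingers": 0},
  {"delta_pos": [0, 0, -0.8], "rot": [0, 0, 0], "fingers": 0},
  {"delta_pos": [0, 0, -0.8], "rot": [0, 0, 0], "fingers": 0},
  {"delta_pos": [0, 0, -0.8], "rot": [0, 0, 0], "fingers": 0},
  {"delta_pos": [0, 0, -0.8], "rot": [0, 0, 0], "fingers": 0},
  {"delta_pos": [0, 0, -0.8], "rot": [0, 0, 0], "fingers": 0},
])

```text
clock: 18.95
tcp_pos: [0.4985, -0.0431, 0.2369]
orientation: [-0.001, 0.924, 0.002, 0.382]
wrist_force: [0.7, -0.4, -0.5]
finger_gap: 0.0853
```

Run:
```python
from h import *
p,r,s=pose();print(p.round(4),s["clock"],np.round(s["wrist_force"],2),s["finger_gap"])
for n in("wrist","scene"):
    c=env.get_calibration(n);im,d=env.read_camera(n)
    if n=="wrist":cv2.imwrite("pics/w11.png",im)
    W=cloud(d,c);hsv=cv2.cvtColor(im,cv2.COLOR_BGR2HSV);D=W-[.595,-.043,.115]
    cx=(D[...,0]-D[...,2])*.7071;cz=(D[...,0]+D[...,2])*.7071;cy=D[...,1]
    m=(hsv[...,0]>100)&(hsv[...,0]<130)&(hsv[...,1]>130)&(abs(cy)<.04)&(abs(cz)<.06)&(cx>-.2)&(cx<.15)
    if m.sum():print(n,"cap n",m.sum(),"cx",np.percentile(cx[m],[2,50,98]).round(4),"cy",np.percentile(cy[m],[2,98]).round(4),"cz",np.percentile(cz[m],[2,98]).round(4))
    X,Y,Z=W[...,0],W[...,1],W[...,2]
    q=W[(X>.51)&(X<.57)&(abs(Y-.07)<.03)&(Z>.25)&(Z<.30)]
    if len(q):print(" peg",np.percentile(q[:,1:],[3,50,97],axis=0).round(4).tolist())
```

```text
[ 0.4985 -0.0431  0.2369] 18.95 [ 0.73 -0.41 -0.51] 0.08526839229110322
wrist cap n 914 cx [0.0169 0.0184 0.0292] cy [-0.016   0.0137] cz [0.0026 0.0329]
 peg [[0.0615, 0.269], [0.0642, 0.2767], [0.0719, 0.279]]
scene cap n 43 cx [0.0176 0.022  0.035 ] cy [-0.0107  0.014 ] cz [0.0085 0.0367]
 peg [[0.0621, 0.2703], [0.0654, 0.2776], [0.0734, 0.2799]]
```

View pics/w11.png

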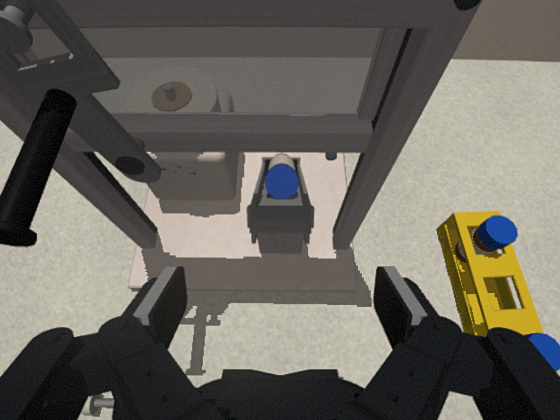

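The cap's top face is at chute x 0.0175. That puts the underside at about 0.1225, against the stop at 0.123. In the picture the cap is at (282,182), centred in the chute, and the guard is still hung. Handing in.

```bash
python3 -c "
from workcell import env
print(env.hand_in(), env.get_state()['clock'])"
```

```text
the job is handed in; nothing more can be done
the job is handed in; nothing more can be done
```

The job is handed in: the guard is hung on the stud by the bar's notch, and the tall tube lies home on the chute stop. `hand_in` gives no verdict, so this rests on my own last checks, taken at about 19 s of the 56 s allowed.

- **Guard:** I raised it by the peg to about 0.091 m, leaned the bar left and lowered the notch onto the stud. After I let go, the peg height put the guard at about 0.074 m and the bar at about 0.19 rad. In the last camera views the peg was still at that height.
- **Tube:** I gripped it by the cap, lifted it out of the rack, lined it up with the chute and let it slide. Its cap's top face then read chute x of about 0.0175 m, which puts the underside at about 0.1225 m, with the stop at 0.123 m. It lay within about 1–2 mm of the chute's centre line.
- **Robot and other things:** The gripper was open and clear, with near-zero wrist force. The rack and jars looked undisturbed in the last wrist view. I did not measure the rack, jars, tip box or pipette again at the end.

No check failed. The only disagreement was 3–4 mm between the scene and side cameras on the labeller's position; the close wrist view later matched their average to about 0.5 mm. I viewed 10 pictures in all.

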